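# Sort the sockets by size on the holder strip

### The job

Put the four steel sockets away on the holder strip: one in the middle of each black pad, upright with the open end up, in order of size from the largest beside the red end cap to the smallest at the far end. Leave the grey rivet set standing where it is.

Things in the scene. Friction and masses are not known exactly. Their poses are not given: they have to be found in the camera images.
- socket_small: the smallest of four plain round bright steel wrench sockets with a darker band: outside diameter 24 mm, 36 mm tall, standing on the bench with its open hexagon end up; origin at the centre of its underside, z axis up out of the open end. Grip it across the diameter from above.
- socket_medium: the second smallest of four plain round bright steel wrench sockets with a darker band: outside diameter 32 mm, 42 mm tall, standing on the bench with its open hexagon end up; origin at the centre of its underside, z axis up out of the open end. Grip it across the diameter from above.
- socket_large: the second largest of four plain round bright steel wrench sockets with a darker band: outside diameter 40 mm, 48 mm tall, standing on the bench with its open hexagon end up; origin at the centre of its underside, z axis up out of the open end. Grip it across the diameter from above.
- socket_giant: the largest of four plain round bright steel wrench sockets with a darker band: outside diameter 48 mm, 54 mm tall, standing on the bench with its open hexagon end up; origin at the centre of its underside, z axis up out of the open end. Grip it across the diameter from above.
- pad_a: one of four alike round black rubber pads, 56 mm across and 5 mm thick, in a row 78 mm apart along a bare aluminium strip (66 mm wide, 8 mm thick, fixed); tell them apart by their distance from the red cap (43, 121, 199 and 277 mm), for their letters are in no order. Origin at the centre of the pad's underside, 8 mm above the bench; the top, where a socket stands, is 13 mm above the bench. The y axis runs along the strip.
- pad_b: one of four alike round black rubber pads, 56 mm across and 5 mm thick, in a row 78 mm apart along a bare aluminium strip (66 mm wide, 8 mm thick, fixed); tell them apart by their distance from the red cap (43, 121, 199 and 277 mm), for their letters are in no order. Origin at the centre of the pad's underside, 8 mm above the bench; the top, where a socket stands, is 13 mm above the bench. The y axis runs along the strip.
- pad_c: one of four alike round black rubber pads, 56 mm across and 5 mm thick, in a row 78 mm apart along a bare aluminium strip (66 mm wide, 8 mm thick, fixed); tell them apart by their distance from the red cap (43, 121, 199 and 277 mm), for their letters are in no order. Origin at the centre of the pad's underside, 8 mm above the bench; the top, where a socket stands, is 13 mm above the bench. The y axis runs along the strip.
- pad_d: one of four alike round black rubber pads, 56 mm across and 5 mm thick, in a row 78 mm apart along a bare aluminium strip (66 mm wide, 8 mm thick, fixed); tell them apart by their distance from the red cap (43, 121, 199 and 277 mm), for their letters are in no order. Origin at the centre of the pad's underside, 8 mm above the bench; the top, where a socket stands, is 13 mm above the bench. The y axis runs along the strip.
- red_cap: red plastic end cap of the aluminium strip, 70 x 24 mm, 18 mm high, fixed; it may be at either end (a grey cap is at the other). Origin at the centre of its underside, on the bench; its y axis runs along the strip, either way.
- rivet_set: light grey rivet set (a stepped punch, slimmer towards its top), 24 mm across and 66 mm tall, standing upright on the bench among the sockets; not a socket, to be left alone. Origin at the centre of its underside. (A black 41 mm lid knob stands there too.)
Mind the look-alikes: they are no part of the job. Leave any turquoise look-alike of the socket_giant alone.

How it is judged:
At the end, for the whole second after the job is handed in: Each socket stands upright (within 7 degrees) on a pad of its own, its centre within 12 mm of the pad's centre, in order of size with the largest on the pad nearest the red cap and the smallest on the farthest; all are released and at rest ((horizontal distance between socket_small and pad_a below 0.012 m or horizontal distance between socket_small and pad_b below 0.012 m or horizontal distance between socket_small and pad_c below 0.012 m or horizontal distance between socket_small and pad_d below 0.012 m) and horizontal distance between socket_small and red_cap between 0.247 and 0.307 m and height (world z) of socket_small between 0.01 and 0.017 m and angle between each of socket_small, socket_medium, socket_large, socket_giant's own z axis and vertical below 0.12 rad and linear speed of each of socket_small, socket_medium, socket_large, socket_giant below 0.02 m/s and contact force between each of socket_small, socket_medium, socket_large, socket_giant and the fingers below 0.05 N and (horizontal distance between socket_medium and pad_a below 0.012 m or horizontal distance between socket_medium and pad_b below 0.012 m or horizontal distance between socket_medium and pad_c below 0.012 m or horizontal distance between socket_medium and pad_d below 0.012 m) and horizontal distance between socket_medium and red_cap between 0.169 and 0.229 m and height (world z) of socket_medium between 0.01 and 0.017 m and (horizontal distance between socket_large and pad_a below 0.012 m or horizontal distance between socket_large and pad_b below 0.012 m or horizontal distance between socket_large and pad_c below 0.012 m or horizontal distance between socket_large and pad_d below 0.012 m) and horizontal distance between socket_large and red_cap between 0.091 and 0.151 m and height (world z) of socket_large between 0.01 and 0.017 m and (horizontal distance between socket_giant and pad_a below 0.012 m or horizontal distance between socket_giant and pad_b below 0.012 m or horizontal distance between socket_giant and pad_c below 0.012 m or horizontal distance between socket_giant and pad_d below 0.012 m) and horizontal distance between socket_giant and red_cap between 0.013 and 0.073 m and height (world z) of socket_giant between 0.01 and 0.017 m); the robot touches nothing.
It fails at once if the rivet set is moved by more than 30 mm or knocked over (distance of rivet_set from where it was at the start of the episode above 0.03 m or angle between rivet_set's own z axis and vertical above 0.5 rad).
It also fails if it takes over 112 s, if anything falls off the work surface, if the arm or the gripper's body presses on something with over 40 N, if the wrist force passes 120 N, or if a joint passes its speed limit or range.

### The arm

A 7-joint arm with a two-finger parallel gripper is mounted at the origin on a cart in front of the work surface, level with it; the furniture and walls round the work are solid. World frame = base frame: x ahead of the robot, y to its left, z up, the work surface at z = 0. Lengths are in m, angles in rad, forces in N, time in s.
With the tool pointing down it reaches from about 0.4 to 0.85 m from the base axis. Payload 4.5 kg.
Tool frame: the origin (TCP) lies on the centre line of the jaws, within the pads' length; the fingertips stand r.tcp_to_tips ahead of it and the grasp point (between the pads) lies 11 mm behind it (r.tcp_to_tips is the distance from the TCP to the fingertips, in m); y points along the fingers, x is the direction in which the jaws open and shut, and the axes are right-handed (so a half turn about y gives the same grasp; the last joint's range is limited). The gripper opens to 88 mm and grips with 3 to 60 N. Pads are 18 mm wide; open, the fingers measure 123 mm over their backs; the gripper's body (75 mm by 187 mm) begins 45 mm behind the grasp point.
Start: joints at [0.034, 0.689, -0.195, 1.565, 0.157, 0.902, -0.215], TCP at [0.625, 0, 0.247] pointing down, gripper open.
Joint ranges: [-3.01, 3.01], [-0.46, 2.08], [-1.47, 1.51], [0.13, 2.56], [-1, 4.14], [0.04, 2.09], [-2.66, 2.66]. Speed limits (rad/s): [2.57, 2.57, 3.14, 3.14, 3.14, 3.14, 3.14].

### API

Orientations are given as a unit quaternion [x, y, z, w].
In Python, from plant import r gives the robot as it stands. The module is installed in compiled form; this text tells all that it offers.
- The arm moves only by the shell command python3 -m inch 'ROWS' [OPENING] [FORCE]. ROWS is text: rows parted by semicolons, each of 4 numbers parted by spaces: the shift along the tool's x, y, z in mm, then the turn about the tool's y in degrees. In form: x y z spin; .... A call has 1 to 10 rows; each row is the pose to reach, as a shift and turn from the pose commanded when the call began, along the tool's axes at that moment; what a row does not reach only later rows make up. A row lasts 1/10 s, in which the tool goes at most 50 mm and 8.59 degrees, less where a joint would pass 70% of its speed; a pose out of reach is approached as far as the arm can. A call with a gripper value outside its range is refused whole. OPENING is the gripper command: -1 is shut, 1 is fully open, values between are in proportion, set as the call begins (- or left out, the last holds). The fingers move at their own pace and stop on an object; FORCE is the grip in N (left out, the last holds). Time passes only in rows, so rows that repeat a pose let the fingers close. It gives the time, the measured TCP pose, the force and the opening at its end, in the units of the state.
- r.get_state(): the state, without advancing time (a new reading comes with each control period).
- r.snapshot(name): name is "scene" or "side" or "wrist"; returns a dict with "frame" (420x560x3 uint8, red, green, blue), "intrinsics" (3x3 intrinsics, pixels), "dist_coeffs" ([k1, k2, p1, p2, k3] as OpenCV has them; the pictures are not rectified), "R" (3x3) and "t" (3): a world point X has camera coordinates R X + t. Camera axes: x right, y down, z forward; pixel columns grow to the right and rows downward; lengths in m; the calibration is good to about 2 mm. A picture is of the moment at which its call begins. There is no depth.
- r.finish_job(): hands the job in, once; it reports no verdict.
Trained networks look in the newest picture that a camera, given by its name, has taken for a name from the list of things; names that differ only in an ending like _2 or _b are one class to them, and where a whole thing is asked for, a point or a joint stands for the part that bears it (a point fixed in the world has none). Each returns a list of dicts, best first, with "p" (0 to 1); they miss things now and then, are a little off and sometimes report something else, mostly with a low value. They report only what shows in the picture. A call takes as long as a camera call. They do not tell look-alikes from the thing itself.
- r.trace(camera, name): "region" (420x560 bool, what is visible of it) and "centre" ([row, column] in pixels, amid what is visible of it).
- r.tip_of(camera, name): "centre" ([row, column] in pixels: a listed point, or the origin of a listed thing).
The state is a dict: "clock": time; "q": joint angles; "qd": joint speeds; "joint_torque": joint torques, N m; "tool_pos": TCP position; "eef_rot": TCP orientation; "contact_force": force on the tool from outside, world axes, zero at the start; "moment": the same for the moment, N m; "opening": opening from 0.0 (shut) to 1.0 (fully open).
Only numpy, scipy, OpenCV 4.12 (cv2) and the standard library are available. Lean on these libraries where they do the work, as an engineer would, in place of code of your own. Each camera call takes 0.05 s, during which the arm holds its last target.

## Working session

There is one attempt and no reset: what is moved stays moved. The work goes in short steps, Python scripts to look and compute and a shell command to move; the robot and the scene stay as the last step left them, time stands still between calls to the robot, and variables do not carry over. Pictures are saved under pics/ and viewed, and the job is handed in when it is done.

```bash
mkdir -p pics; ls
python3 - <<'E'
from plant import r
import cv2
s=r.get_state(); print({k:s[k] for k in('clock','tool_pos','eef_rot','opening','contact_force')}, r.tcp_to_tips)
for n in('scene','side','wrist'):
    d=r.snapshot(n); cv2.imwrite(f'pics/{n}0.png',d['frame'][:,:,::-1]); print(n,d['intrinsics'],d['dist_coeffs'],d['R'],d['t'])
E
```

```text
pics
{'clock': 0.0, 'tool_pos': array([ 6.24385395e-01, -4.73000685e-05,  2.45898609e-01]), 'eef_rot': array([ 7.07154515e-01, -6.15383216e-04, -6.90812825e-04, -7.07058439e-01]), 'opening': 1.001823228862315, 'contact_force': array([ 0.13523809,  0.21455259, -0.5598558 ])} 0.008
scene [[425.53519481   0.         282.57260139]
 [  0.         425.53519481 206.71744385]
 [  0.           0.           1.        ]] [-0.00599706  0.          0.          0.          0.        ] [[-0.42052294 -0.90727815  0.00261197]
 [-0.70413453  0.32454778 -0.63155626]
 [ 0.57214948 -0.26742308 -0.77532566]] [0.4009128  0.33456504 0.71508627]
side [[521.16592497   0.         273.93085018]
 [  0.         521.16592497 214.98164842]
 [  0.           0.           1.        ]] [0.04629663 0.         0.         0.         0.        ] [[ 8.19990292e-01 -5.72377418e-01  1.06133024e-04]
 [-3.12214025e-01 -4.47434517e-01 -8.38048182e-01]
 [ 4.79727343e-01  6.87158238e-01 -5.45596218e-01]] [-0.3334831   0.28195412  0.71349226]
wrist [[303.50019357   0.         278.47888483]
 [  0.         303.50019357 214.38823409]
 [  0.           0.           1.        ]] [-0.06086242  0.          0.          0.          0.        ] [[ 9.99999186e-01  2.17397561e-04 -1.25744197e-03]
 [ 5.47075589e-04 -9.63270829e-01  2.68531211e-01]
 [-1.15287913e-03 -2.68531681e-01 -9.63270163e-01]] [-0.6242771  -0.03762494  0.38759653]
```

View pics/scene0.png

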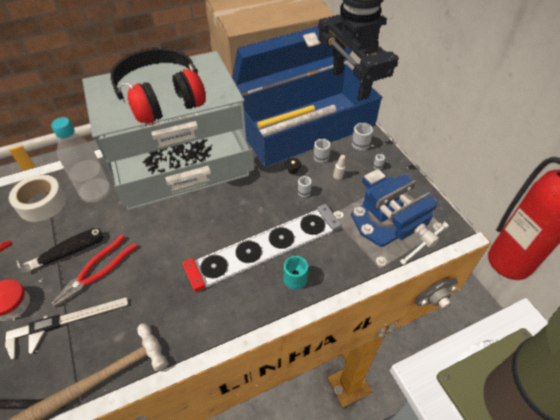

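View pics/side0.png

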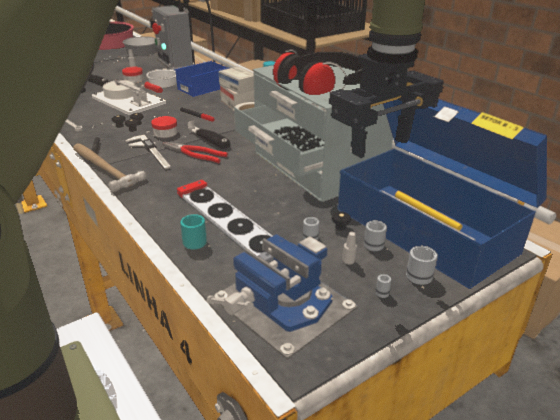

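View pics/wrist0.png

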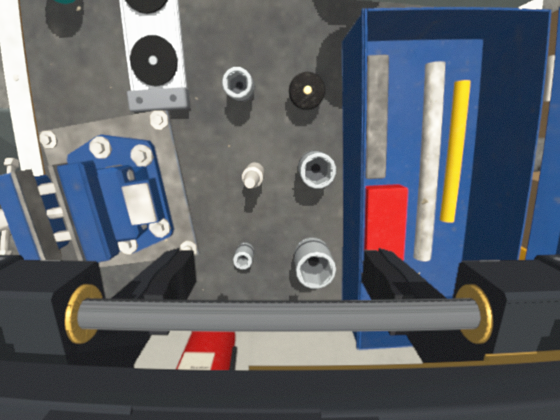

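```bash
cat > h.py <<'E'
import numpy as np, cv2
from plant import r
def ray(d,rc):
    p=cv2.undistortPoints(np.array([[[rc[1],rc[0]]]],float),d['intrinsics'],np.array(d['dist_coeffs']))[0,0]
    return d['R'].T@np.array([p[0],p[1],1]), -d['R'].T@d['t']
def onz(d,rc,z):
    v,c=ray(d,rc); return c+v*(z-c[2])/v[2]
def proj(d,X):
    return cv2.projectPoints(np.array(X,float).reshape(-1,1,3),cv2.Rodrigues(d['R'])[0],d['t'],d['intrinsics'],np.array(d['dist_coeffs']))[0].reshape(-1,2)
def snap(n,f=None):
    d=r.snapshot(n)
    if f: cv2.imwrite(f'pics/{f}.png',d['frame'][:,:,::-1])
    return d
E
python3 - <<'E'
from h import *
np.set_printoptions(precision=4,suppress=True)
for n in('scene','side','wrist'):
    d=snap(n)
    for k,z in [('socket_small',0),('socket_medium',0),('socket_large',0),('socket_giant',0),('pad_a',.008),('red_cap',0),('rivet_set',0)]:
        for o in r.tip_of(n,k)[:5]:
            print(n,k,round(o['p'],2),np.round(o['centre'],1),onz(d,o['centre'],z))
E
```

```text
scene socket_small 0.54 [165.6 377.2] [ 0.5807 -0.09   -0.    ]
scene socket_medium 0.77 [191.  301.7] [0.5841 0.1207 0.    ]
scene socket_large 0.63 [154.1 319.6] [0.6781 0.0223 0.    ]
scene socket_large 0.2 [281.2 193.7] [ 0.458   0.4283 -0.    ]
scene socket_giant 0.96 [281.8 294.8] [0.3709 0.2427 0.    ]
scene socket_giant 0.69 [145.2 358.9] [ 0.6646 -0.0874  0.    ]
scene pad_a 0.97 [251.2 246.9] [0.475  0.3048 0.008 ]
scene pad_a 0.88 [228.3 311.8] [0.4708 0.1527 0.008 ]
scene pad_a 0.68 [268.1 214. ] [0.4649 0.3815 0.008 ]
scene pad_a 0.67 [238.9 279.4] [0.4749 0.2293 0.008 ]
scene red_cap 0.73 [277.6 194.7] [0.4651 0.4239 0.    ]
scene rivet_set 0.65 [175.4 337.1] [ 0.5934  0.0186 -0.    ]
side socket_medium 0.78 [237.8 308. ] [0.5775 0.1221 0.    ]
side socket_medium 0.51 [226.4 238.9] [0.4827 0.2391 0.    ]
side socket_large 0.76 [244.3 374.2] [0.6733 0.0278 0.    ]
side socket_large 0.63 [192.9 191.4] [0.4647 0.4219 0.    ]
side socket_giant 0.97 [239.4 194.7] [0.3835 0.2506 0.    ]
side socket_giant 0.63 [277.9 418.6] [ 0.6666 -0.0951  0.    ]
side pad_a 0.84 [227.8 239.5] [0.475  0.2238 0.008 ]
side pad_a 0.72 [245.7 261. ] [0.477  0.1456 0.008 ]
side pad_a 0.67 [209.7 215.7] [0.4692 0.3138 0.008 ]
side pad_a 0.53 [195.3 202.3] [0.4745 0.3854 0.008 ]
side red_cap 0.64 [190.1 193.1] [0.474  0.4313 0.    ]
side red_cap 0.57 [290.  383.8] [ 0.5898 -0.0827  0.    ]
side rivet_set 0.75 [264.4 346.9] [0.5846 0.0103 0.    ]
wrist socket_small 0.87 [251.5 243.6] [ 0.5778 -0.0912  0.    ]
wrist socket_medium 0.91 [ 91.5 242.1] [0.5819 0.113  0.    ]
wrist socket_large 0.78 [165.9 311.4] [0.6667 0.0245 0.    ]
wrist socket_giant 0.92 [252.6 310. ] [ 0.6682 -0.0928  0.    ]
wrist pad_a 0.89 [ 58.5 156.2] [0.4845 0.1496 0.008 ]
wrist red_cap 0.64 [165.  310.4] [0.6654 0.0257 0.    ]
wrist rivet_set 0.65 [168.9 251.4] [0.5911 0.0207 0.    ]
```

Run:
```python
from h import *
np.set_printoptions(precision=3,suppress=True)
ds={n:snap(n) for n in('scene','side','wrist')}
W=ds['wrist'];S=ds['scene'];D=ds['side']
# top-down rectified at z for each: x 0.33..0.76, y 0.48..-0.15 ; 1.1 px/mm
def td(d,z,s=1000,x0=.33,x1=.77,y0=-.16,y1=.5):
    xs=np.arange(x0,x1,1/s); ys=np.arange(y1,y0,-1/s)
    X,Y=np.meshgrid(xs,ys); P=np.stack([X,Y,np.full_like(X,z)],-1)
    uv=proj(d,P).reshape(*X.shape,2).astype(np.float32)
    return cv2.remap(d['frame'],uv[...,0],uv[...,1],cv2.INTER_LINEAR)
ims=[td(S,.013,900),td(D,.013,900)]
cv2.imwrite('pics/td.png',np.hstack(ims)[:,:,::-1]); print(ims[0].shape)
for n in('scene','side','wrist'):
  im=cv2.resize(ds[n]['frame'][(100 if n=='scene' else 180 if n=='side' else 0):(310 if n!='wrist' else 300),150:480],None,fx=2.4,fy=2.4,interpolation=cv2.INTER_CUBIC) 
  cv2.imwrite(f'pics/z_{n}.png',im[:600,:800,::-1])
print('wall bottom wrist',onz(W,(250,362),0), onz(W,(100,343),0),onz(W,(347,357),.0))
print('scene wall bottom',onz(S,(157,258),0),onz(S,(125,378),0))
print('side bottom',onz(D,(210,342),0),onz(D,(275,470),0))
```

```text
(594, 396, 3)
wall bottom wrist [ 0.739 -0.089  0.   ] [0.703 0.104 0.   ] [ 0.745 -0.248  0.   ]
scene wall bottom [0.735 0.171 0.   ] [ 0.713 -0.178  0.   ]
side bottom [0.705 0.163 0.   ] [ 0.751 -0.143  0.   ]
```

View pics/td.png

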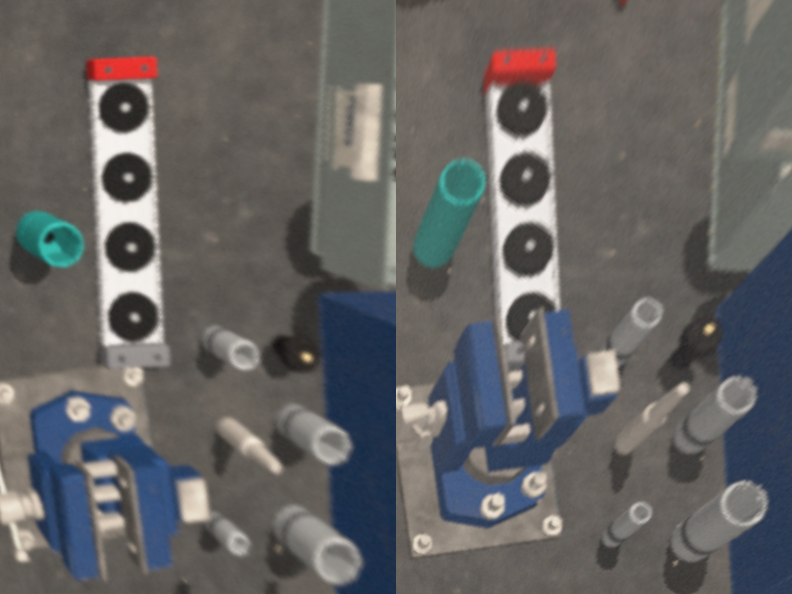

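View pics/z_side.png

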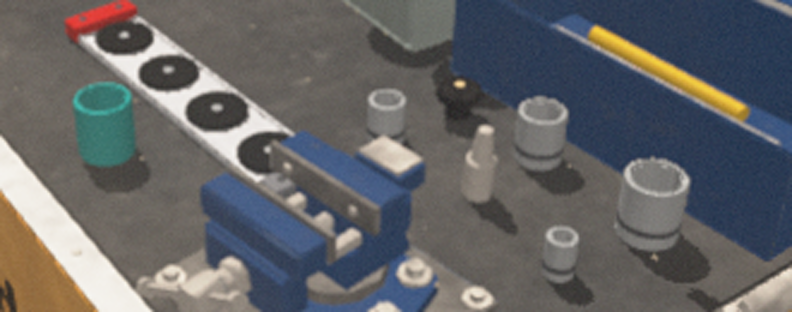

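View pics/z_wrist.png

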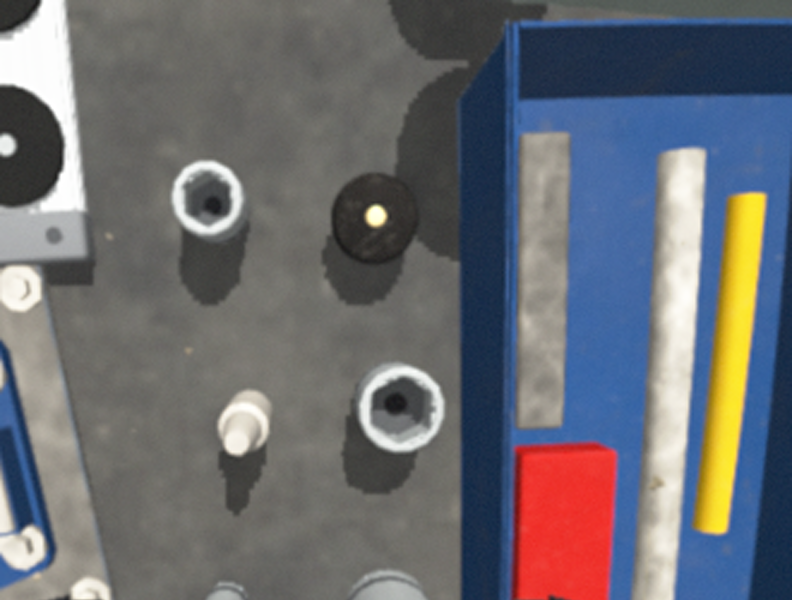

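View pics/z_scene.png

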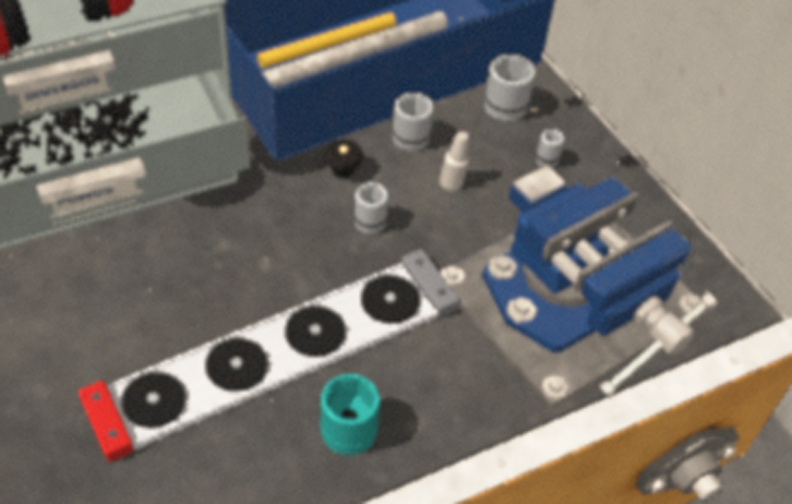

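Run:
```python
from h import *
np.set_printoptions(precision=4,suppress=True)
ds={n:snap(n) for n in('scene','side','wrist')}
W=ds['wrist'];S=ds['scene'];D=ds['side']
print('wrist med',onz(W,(82.9,236.7),.042),'large',onz(W,(169.2,316.7),.048),'small',onz(W,(256,243),.036),'giant',onz(W,(265,316),.054))
f=lambda x,y,o: (y/2.4+o-.3,x/2.4+150-.3)
print('scene',onz(S,f(372,193,100),.042),onz(S,f(413,105,100),.048),onz(S,f(551,137,100),.036),onz(S,f(512,69,100),.054))
print('side',onz(D,f(387,98,180),.042),onz(D,f(542,108,180),.048),onz(D,f(562,237,180),.036),onz(D,f(655,177,180),.054))
print('rivet top', onz(W,(180,249),.066), 'toolbox z', [onz(W,(200,362.5),z)[0] for z in(.07,.08,.09,.1,.11)],onz(W,(200,341.7),0))
# vise height: anvil top corner: scene crop ~ (538,168) front-top centre block, side (390,150)
for z in (.05,.06,.07,.08,.09,.1,.11): print(z,onz(S,f(540,183,100),z)[:2],onz(D,f(391,155,180),z)[:2])
for z in (.07,.08,.09,.1,.11,.12): print('jaw top',z,onz(S,f(632,197,100),z)[:2],onz(S,f(625,183,100),z)[:2],onz(D,f(290,140,180),z)[:2])
```

```text
wrist med [0.5812 0.1168 0.042 ] large [0.6674 0.0264 0.048 ] small [ 0.5813 -0.0823  0.036 ] giant [ 0.6697 -0.086   0.054 ]
scene [0.5788 0.1174 0.042 ] [0.6664 0.0263 0.048 ] [ 0.5766 -0.0859  0.036 ] [ 0.6664 -0.0918  0.054 ]
side [0.5819 0.1204 0.042 ] [0.6712 0.029  0.048 ] [ 0.5787 -0.0883  0.036 ] [ 0.6686 -0.0922  0.054 ]
rivet top [0.5942 0.0172 0.066 ] toolbox z [np.float64(0.714568939685273), np.float64(0.7117137707277311), np.float64(0.7088586017701892), np.float64(0.7060034328126473), np.float64(0.7031482638551054)] [ 0.7073 -0.0194  0.    ]
0.05 [ 0.5165 -0.0314] [0.5272 0.0467]
0.06 [ 0.5092 -0.0247] [0.5183 0.0362]
0.07 [ 0.5019 -0.018 ] [0.5095 0.0258]
0.08 [ 0.4946 -0.0113] [0.5007 0.0153]
0.09 [ 0.4873 -0.0046] [0.4919 0.0049]
0.1 [0.48   0.0021] [ 0.483  -0.0056]
0.11 [0.4727 0.0087] [ 0.4742 -0.016 ]
jaw top 0.07 [ 0.4513 -0.0856] [ 0.4687 -0.0902] [0.4584 0.0849]
jaw top 0.08 [ 0.4448 -0.0779] [ 0.4619 -0.0825] [0.4505 0.0734]
jaw top 0.09 [ 0.4382 -0.0703] [ 0.4551 -0.0748] [0.4426 0.0619]
jaw top 0.1 [ 0.4316 -0.0626] [ 0.4483 -0.067 ] [0.4347 0.0504]
jaw top 0.11 [ 0.4251 -0.055 ] [ 0.4414 -0.0593] [0.4268 0.0389]
jaw top 0.12 [ 0.4185 -0.0473] [ 0.4346 -0.0516] [0.4189 0.0273]
```

```bash
python3 -m inch '4 4 -9 -8; 8 8 -18 -16; 12 12 -27 -24; 16 16 -36 -32; 20 20 -45 -40; 24 26 -55 -48; 28 32 -64 -56; 32 38 -73 -64; 36 44 -82 -72; 40 50 -91 -80' 1 30 && python3 -m inch '0 0 0 -8; 0 0 0 -10;0 0 0 -10'
python3 - <<'E'
from h import *
s=r.get_state();print(s['q'],s['eef_rot'],s['tool_pos'])
snap('wrist','w1');
print(r.tip_of('wrist','socket_giant'))
E
```

```text
clock: 2.65
tool_pos: [0.6652, -0.0916, 0.1964]
eef_rot: [0.54, 0.456, -0.456, -0.54]
contact_force: [-0.4, -0.6, -0.6]
opening: 0.999
clock: 2.95
tool_pos: [0.665, -0.0908, 0.1967]
eef_rot: [-0.5, -0.5, 0.499, 0.501]
contact_force: [-0.7, -0.7, -0.4]
opening: 1.002
[ 0.37091529  0.8655756  -0.6144101   1.44784758  0.54708807  1.00244016
  1.19416382] [-0.50032696 -0.49969971  0.49936502  0.50060734] [ 0.66500847 -0.09080013  0.19672231]
[{'centre': [196.8, 278.5], 'p': 0.81}]
```

View pics/w1.png

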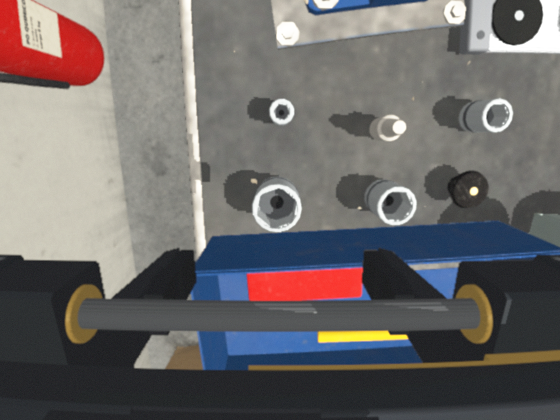

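Run:
```python
from h import *
np.set_printoptions(precision=4,suppress=True)
W=snap('wrist')
g=W['frame'];print('giant',onz(W,(204.5,277.5),.054),'large',onz(W,(203.5,396),.048),'small',onz(W,(111,281.5),.036),'med',onz(W,(114.5,496.5),.042),'pad4',onz(W,(15,518),.013),'rivet',onz(W,(127,399),.066))
for z in(.07,.08,.09,.1,.11): print(z,onz(W,(271,280),z)[:2])
print(onz(W,(235,250),0), onz(W,(228,400),0))
cv2.imwrite('pics/w1z.png',cv2.resize(g[80:280,180:520],None,fx=2.35,fy=2.35,interpolation=cv2.INTER_CUBIC)[:,:,::-1])
print(r.get_state()['clock'])
```

```text
giant [ 0.6646 -0.0924  0.054 ] large [0.6651 0.0233 0.048 ] small [ 0.5789 -0.0885  0.036 ] med [0.5795 0.1157 0.042 ] pad4 [0.4813 0.1458 0.013 ] rivet [0.5932 0.0122 0.066 ]
0.07 [ 0.7259 -0.0901]
0.08 [ 0.721  -0.0901]
0.09 [ 0.7161 -0.0902]
0.1 [ 0.7112 -0.0902]
0.11 [ 0.7063 -0.0903]
[ 0.7143 -0.1247  0.    ] [0.7061 0.0503 0.    ]
3.1
```

View pics/w1z.png

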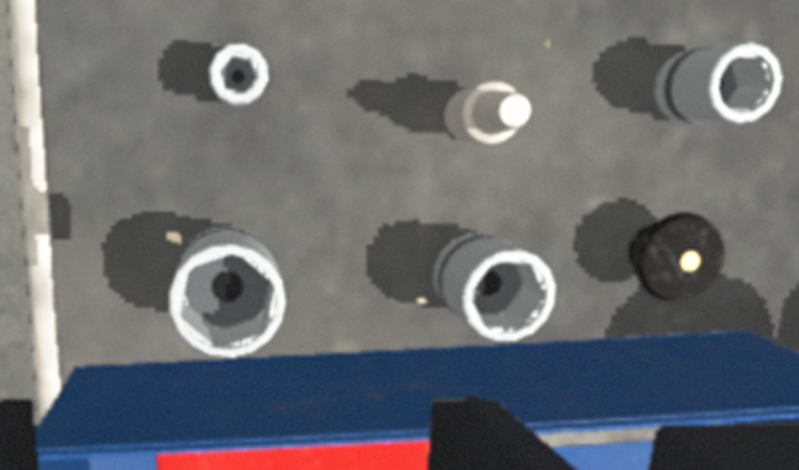

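```bash
python3 -m inch '0 25 0 0; 0 55 0 0; 0 85 0 0; 0 110 0 0; 0 130 0 0; 0 145 0 0; 0 152 0 0; 0 155 0 0; 0 155 0 0'  && python3 -m inch '0 0 0 0; 0 0 0 0;0 0 0 0;0 0 0 0;0 0 0 0;0 0 0 0;0 0 0 0' -1 30
```

```text
clock: 4.0
tool_pos: [0.6654, -0.0909, 0.0422]
eef_rot: [0.5, 0.5, -0.5, -0.5]
contact_force: [-0.3, 0.1, -0.3]
opening: 1.0
clock: 4.7
tool_pos: [0.6651, -0.0913, 0.0419]
eef_rot: [0.5, 0.5, -0.5, -0.5]
contact_force: [0.2, -0.8, 1.4]
opening: 0.528
```

```bash
python3 -m inch '0 -6 0 0; 0 -18 0 0; 0 -36 0 0; 0 -58 0 0; 0 -82 0 0; 0 -106 0 0; 0 -126 0 0; 0 -140 0 0; 0 -150 0 0'; python3 -c "
from h import *
snap('side','s2');snap('wrist','w2')"
```

```text
clock: 5.6
tool_pos: [0.6654, -0.0908, 0.1939]
eef_rot: [0.5, 0.501, -0.5, -0.499]
contact_force: [0.6, -0.6, -2.5]
opening: 0.529
```

View pics/s2.png

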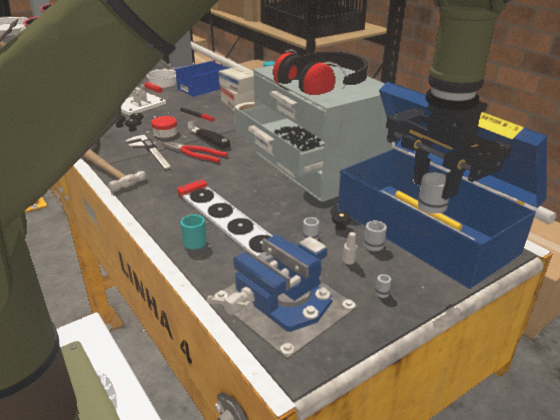

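View pics/w2.png

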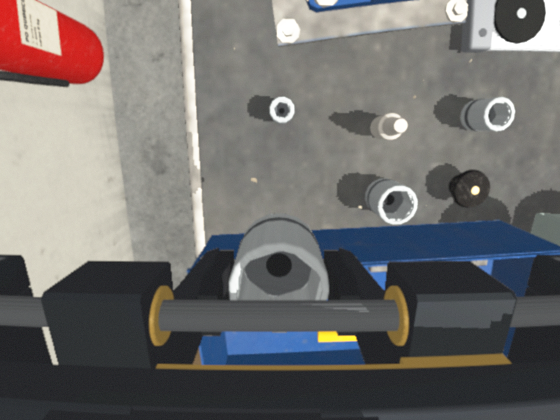

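The giant (side view ~430,195) hangs upright in the jaws. I'll carry it to above the red-cap pad.

```bash
python3 -m inch '8 0 3 0; 26 0 11 0; 50 0 21 0; 78 0 33 0; 106 0 45 0; 134 0 57 0; 162 0 69 0; 190 0 80 0; 218 0 92 0; 246 0 104 0' && python3 -m inch '28 0 12 0; 56 0 24 0; 84 0 35 0; 112 0 47 0; 140 0 59 0; 168 0 71 0; 192 0 81 0; 210 0 88 0; 221 0 92 0; 225 0 94 0'; python3 -c "
from h import *
s=r.get_state();print(s['q'],s['tool_pos'])
snap('wrist','w3');snap('scene','c3')"
```

```text
clock: 6.7
tool_pos: [0.5592, 0.1564, 0.1906]
eef_rot: [-0.499, -0.499, 0.501, 0.5]
contact_force: [1.0, -0.3, -1.6]
opening: 0.524
clock: 7.7
tool_pos: [0.4656, 0.3812, 0.191]
eef_rot: [-0.499, -0.5, 0.501, 0.5]
contact_force: [0.5, -0.0, -1.8]
opening: 0.522
[-0.45662779  0.77275779 -0.54844502  1.68140187  0.51144884  0.83568027
  0.34355354] [0.46562886 0.38118215 0.19103804]
```

View pics/w3.png

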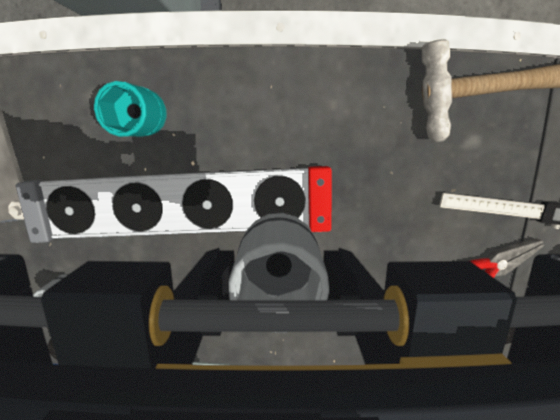

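View pics/c3.png

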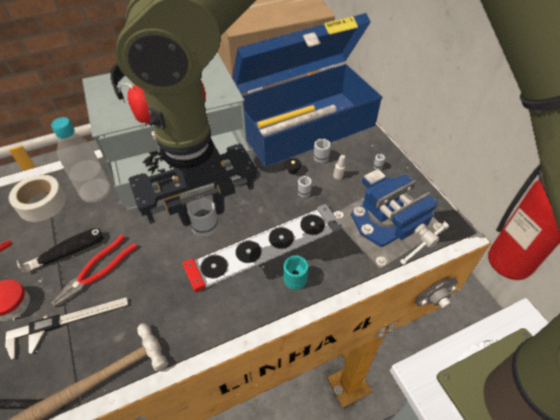

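Run:
```python
from h import *
np.set_printoptions(precision=4,suppress=True)
W=snap('wrist')
hsv=cv2.cvtColor(W['frame'],cv2.COLOR_RGB2GRAY)
m=((hsv<45)).astype(np.uint8); m[:165]=0;m[235:]=0
n,l,st,c=cv2.connectedComponentsWithStats(m)
for i in range(1,n):
    if st[i,4]>500: print(st[i],c[i],onz(W,c[i][::-1],.013))
for cr in [(68,211),(137,208),(207,204.5),(279.5,201)]: print(onz(W,cr[::-1],.013))
print('cap centre top',onz(W,(200,320),.018))
```

```text
[ 257  176   49   40 1448] [280.6692 195.6851] [0.4649 0.381  0.013 ]
[ 184  179   49   48 1699] [208.4197 202.1048] [0.4719 0.3038 0.013 ]
[ 115  183   48   47 1652] [138.6211 205.1568] [0.4753 0.2272 0.013 ]
[  49  186   47   46 1554] [ 71.695  208.3063] [0.4788 0.1501 0.013 ]
[0.4818 0.1452 0.013 ]
[0.4785 0.225  0.013 ]
[0.4746 0.3021 0.013 ]
[0.4707 0.3798 0.013 ]
cap centre top [0.4684 0.4222 0.018 ]
```

```bash
python3 -m inch '0 12 0 0; 0 36 0 0; 0 64 0 0; 0 92 0 0; 0 112 0 0; 0 124 0 0; 0 130 0 0; 0 133 0 0; 0 133 0 0' && python3 -m inch '0 1 0 0; 0 2 0 0; 0 3 0 0; 0 3 0 0'
```

```text
clock: 8.75
tool_pos: [0.4674, 0.3801, 0.059]
eef_rot: [0.5, 0.5, -0.5, -0.5]
contact_force: [0.1, -0.4, -2.2]
opening: 0.526
clock: 9.15
tool_pos: [0.4671, 0.38, 0.0559]
eef_rot: [0.5, 0.5, -0.5, -0.5]
contact_force: [-0.1, -0.1, -2.2]
opening: 0.522
```

```bash
python3 -m inch '0 1 0 0; 0 1 0 0; 0 1 0 0'; python3 -m inch '0 1 0 0; 0 1 0 0; 0 1 0 0'
```

```text
clock: 9.45
tool_pos: [0.4671, 0.3802, 0.0549]
eef_rot: [0.5, 0.5, -0.5, -0.5]
contact_force: [-0.2, -0.1, -0.9]
opening: 0.528
clock: 9.75
tool_pos: [0.4672, 0.3802, 0.0548]
eef_rot: [0.5, 0.5, -0.5, -0.5]
contact_force: [-1.9, -1.5, 7.7]
opening: 0.532
```

```bash
python3 -m inch '0 0 0 0; 0 0 0 0; 0 0 0 0;0 0 0 0' 0.35 30; python3 -m inch '0 -8 0 0; 0 -25 0 0; 0 -50 0 0; 0 -80 0 0; 0 -108 0 0; 0 -128 0 0; 0 -138 0 0; 0 -140 0 0' ; python3 -c "
from h import *
snap('scene','c4');print(r.get_state()['opening'])"
```

```text
clock: 10.15
tool_pos: [0.467, 0.38, 0.0536]
eef_rot: [-0.5, -0.5, 0.5, 0.5]
contact_force: [0.3, -0.2, 0.3]
opening: 0.677
clock: 10.95
tool_pos: [0.4674, 0.3804, 0.195]
eef_rot: [0.5, 0.501, -0.499, -0.5]
contact_force: [0.8, -0.1, 0.4]
opening: 0.677
0.6706283026787279
```

View pics/c4.png

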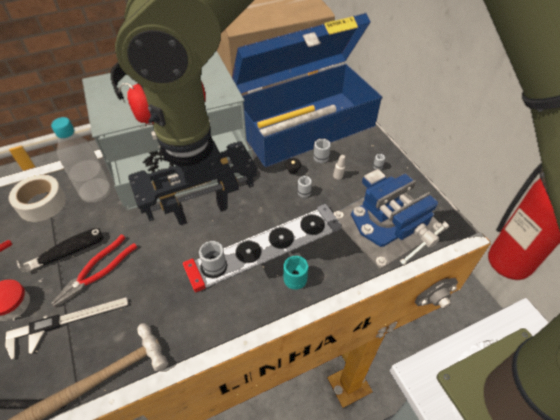

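The giant stands on the red-cap pad (scene image ~212,258), upright. Next, the large socket.

```bash
python3 -m inch '-20 0 -11 0; -52 0 -29 0; -88 0 -49 0; -124 0 -69 0; -160 0 -89 0; -196 0 -109 0; -232 0 -129 0; -268 0 -149 0; -304 0 -170 0; -335 0 -187 0' && python3 -m inch '-15 0 -8 0; -19 0 -11 0; -19 0 -11 0; -19 0 -11 0' 0.6
python3 - <<'E'
from h import *
np.set_printoptions(precision=4,suppress=True)
W=snap('wrist','w5'); print(r.get_state()['tool_pos'])
E
```

```text
clock: 12.0
tool_pos: [0.6542, 0.042, 0.1919]
eef_rot: [-0.5, -0.499, 0.501, 0.501]
contact_force: [-0.1, -0.7, 0.9]
opening: 0.677
clock: 12.4
tool_pos: [0.6641, 0.0282, 0.1933]
eef_rot: [-0.499, -0.501, 0.501, 0.5]
contact_force: [-0.6, 0.5, 0.9]
opening: 0.796
[0.6641 0.0284 0.1935]
```

View pics/w5.png

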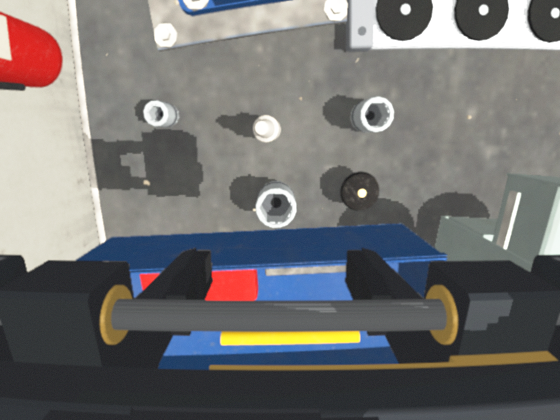

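```bash
python3 -m inch '-1 25 0 0; -1 55 0 0; -1 85 0 0; -1 110 0 0; -1 130 0 0; -1 145 0 0; -1 152 0 0; -1 154 0 0; -1 154 0 0'  && python3 -m inch '0 0 0 0; 0 0 0 0;0 0 0 0;0 0 0 0;0 0 0 0;0 0 0 0;0 0 0 0' -1 30 && python3 -m inch '0 -6 0 0; 0 -18 0 0; 0 -36 0 0; 0 -58 0 0; 0 -82 0 0; 0 -106 0 0; 0 -126 0 0; 0 -140 0 0; 0 -150 0 0;0 -150 0 0'
```

```text
clock: 13.35
tool_pos: [0.6637, 0.0256, 0.0398]
eef_rot: [-0.499, -0.5, 0.501, 0.5]
contact_force: [-3.9, 0.9, -1.0]
opening: 0.798
clock: 14.05
tool_pos: [0.6638, 0.0255, 0.04]
eef_rot: [-0.499, -0.5, 0.501, 0.5]
contact_force: [-5.3, 2.1, -1.3]
opening: 0.424
clock: 15.05
tool_pos: [0.6661, 0.0252, 0.1917]
eef_rot: [0.501, 0.501, -0.499, -0.499]
contact_force: [1.0, 0.4, -1.3]
opening: 0.429
```

```bash
python3 -m inch '12 0 8 0; 36 0 25 0; 68 0 48 0; 102 0 72 0; 136 0 96 0; 170 0 120 0; 204 0 144 0; 238 0 168 0; 262 0 185 0; 274 0 193 0' && python3 -m inch '3 0 2 0; 3 0 2 0;3 0 2 0'; python3 -c "
from h import *
W=snap('wrist','w6');S=snap('scene','c6')
print(r.get_state()['tool_pos'])"
```

```text
clock: 16.05
tool_pos: [0.4681, 0.3024, 0.1892]
eef_rot: [-0.497, -0.501, 0.502, 0.5]
contact_force: [0.3, -0.7, -2.0]
opening: 0.428
clock: 16.35
tool_pos: [0.4712, 0.2999, 0.1893]
eef_rot: [0.501, 0.499, -0.5, -0.5]
contact_force: [0.8, -0.1, -2.0]
opening: 0.422
[0.47122446 0.30015038 0.18944865]
```

View pics/w6.png

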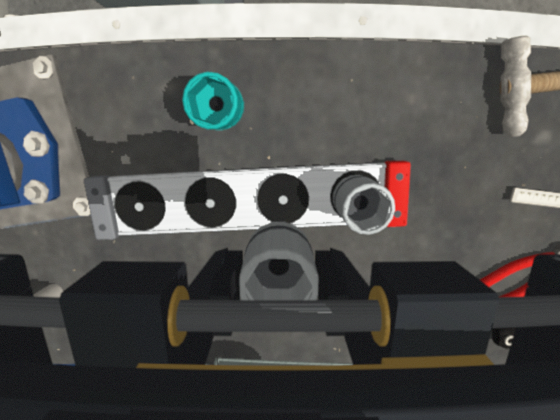

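View pics/c6.png

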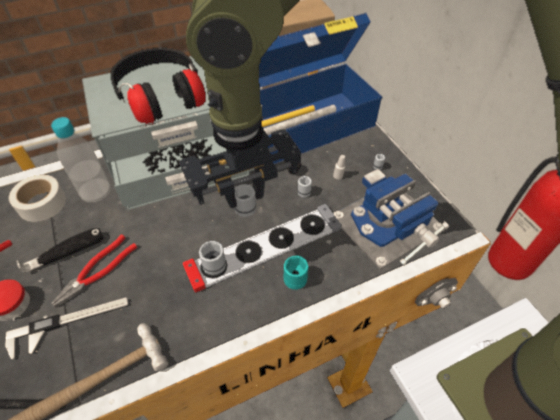

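```bash
python3 -m inch '1 12 0 0; 2 36 0 0; 3 64 0 0; 3 92 0 0; 3 112 0 0; 3 124 0 0; 3 130 0 0; 3 133 0 0; 3 133 0 0;3 133 0 0' && python3 -m inch '0 1 0 0; 0 2 0 0; 0 2 0 0; 0 2 0 0'
```

```text
clock: 17.45
tool_pos: [0.4705, 0.3054, 0.0575]
eef_rot: [0.5, 0.501, -0.499, -0.5]
contact_force: [0.3, -0.1, -2.2]
opening: 0.427
clock: 17.85
tool_pos: [0.4701, 0.305, 0.0548]
eef_rot: [0.5, 0.5, -0.5, -0.5]
contact_force: [-0.7, 0.7, -2.6]
opening: 0.428
```

```bash
python3 -m inch '-1 1 0 0; -2 1 0 0; -2 2 0 0; -2 2 0 0'; python3 -m inch '0 1 0 0; 0 1 0 0; 0 1 0 0'
```

```text
clock: 18.25
tool_pos: [0.4701, 0.3027, 0.0529]
eef_rot: [0.5, 0.5, -0.5, -0.5]
contact_force: [-0.9, -0.5, 0.8]
opening: 0.425
clock: 18.55
tool_pos: [0.4702, 0.3027, 0.0528]
eef_rot: [0.5, 0.5, -0.5, -0.5]
contact_force: [-1.2, -2.0, 9.5]
opening: 0.427
```

```bash
python3 -m inch '0 0 0 0; 0 0 0 0; 0 0 0 0;0 0 0 0' 0.18 30; python3 -m inch '0 -8 0 0; 0 -25 0 0; 0 -50 0 0; 0 -80 0 0; 0 -108 0 0; 0 -128 0 0; 0 -138 0 0; 0 -140 0 0' ; python3 -m inch '-10 0 -6 0; -30 0 -18 0; -55 0 -32 0; -85 0 -50 0; -115 0 -68 0; -145 0 -86 0; -168 0 -99 0; -181 0 -107 0; -186 0 -110 0; -186 0 -110 0' 0.4
python3 - <<'E'
from h import *
W=snap('wrist','w7'); S=snap('scene','c7');print(r.get_state()['tool_pos'])
E
```

```text
clock: 18.95
tool_pos: [0.47, 0.3032, 0.0516]
eef_rot: [0.5, 0.5, -0.5, -0.5]
contact_force: [-0.1, -0.2, 0.1]
opening: 0.59
clock: 19.75
tool_pos: [0.4704, 0.3033, 0.1929]
eef_rot: [0.5, 0.501, -0.499, -0.5]
contact_force: [-0.3, 0.1, -1.2]
opening: 0.588
clock: 20.75
tool_pos: [0.5798, 0.1168, 0.1911]
eef_rot: [-0.5, -0.5, 0.5, 0.5]
contact_force: [0.5, 0.3, 0.1]
opening: 0.696
[0.5791878  0.11882263 0.19166339]
```

View pics/w7.png

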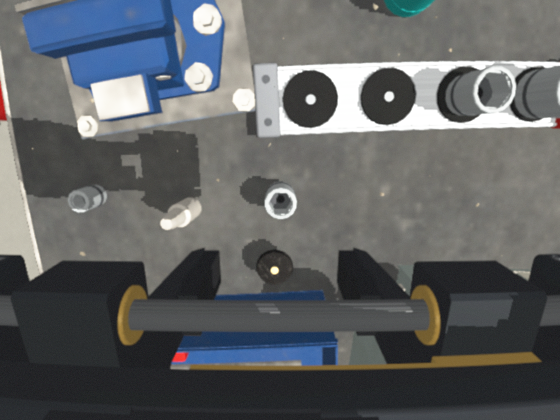

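View pics/c7.png

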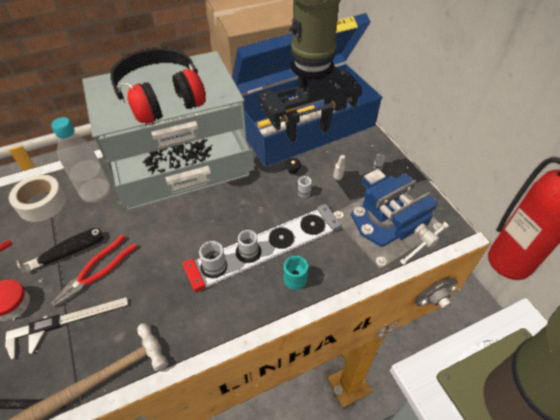

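Run:
```python
from h import *
W=snap('wrist'); print(onz(W,(202,281),.042),'small',onz(W,(196,93),.036),'rivet',onz(W,(224,168),.066),'pads',onz(W,(98.5,311),.013),onz(W,(96.5,389),.013), r.get_state()['tool_pos'])
```

```text
[0.57765302 0.12052505 0.042     ] small [ 0.57301761 -0.06865989  0.036     ] rivet [0.59279673 0.01728645 0.066     ] pads [0.47975367 0.14984222 0.013     ] [0.47680986 0.22721975 0.013     ] [0.57918025 0.11898724 0.19179351]
```

```bash
python3 -m inch '0 25 0 0; 0 60 0 0; 0 92 0 0; 0 120 0 0; 0 140 0 0; 0 154 0 0; 0 161 0 0; 0 163 0 0; 0 163 0 0'  && python3 -m inch '0 0 0 0; 0 0 0 0;0 0 0 0;0 0 0 0;0 0 0 0;0 0 0 0;0 0 0 0;0 0 0 0' -1 30 && python3 -m inch '0 -6 0 0; 0 -18 0 0; 0 -36 0 0; 0 -58 0 0; 0 -82 0 0; 0 -106 0 0; 0 -126 0 0; 0 -140 0 0; 0 -150 0 0;0 -150 0 0'
```

```text
clock: 21.8
tool_pos: [0.5804, 0.1175, 0.0293]
eef_rot: [0.5, 0.5, -0.5, -0.5]
contact_force: [-1.2, -0.5, -1.1]
opening: 0.695
clock: 22.6
tool_pos: [0.5802, 0.1172, 0.0291]
eef_rot: [0.5, 0.5, -0.5, -0.5]
contact_force: [-0.3, -0.1, 4.9]
opening: 0.334
clock: 23.6
tool_pos: [0.5806, 0.1172, 0.1799]
eef_rot: [0.5, 0.501, -0.499, -0.5]
contact_force: [-0.0, 1.2, -0.9]
opening: 0.332
```

```bash
python3 -m inch '8 0 8 0; 24 0 23 0; 44 0 42 0; 64 0 61 0; 82 0 78 0; 96 0 92 0; 105 0 100 0; 109 0 104 0; 109 0 104 0; 109 0 104 0'; python3 -c "
from h import *
W=snap('wrist','w8')
print(r.get_state()['tool_pos'])"
```

```text
clock: 24.6
tool_pos: [0.4766, 0.2251, 0.1784]
eef_rot: [0.501, 0.499, -0.5, -0.5]
contact_force: [1.0, -0.6, -0.0]
opening: 0.335
[0.4767479  0.22497383 0.1784792 ]
```

View pics/w8.png

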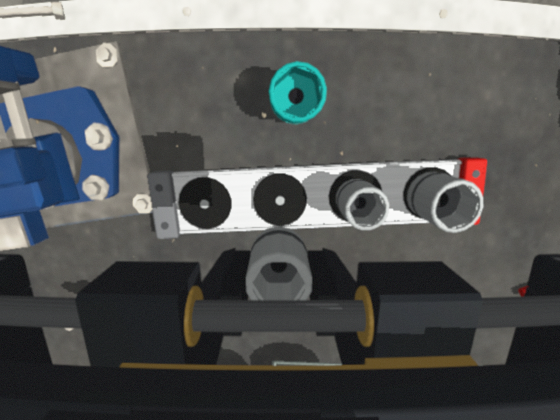

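Medium is held upright above pad 3 (pad at ~280,200). I'll lower it.

```bash
python3 -m inch '1 12 0 0; 1 36 0 0; 1 64 0 0; 1 92 0 0; 1 112 0 0; 1 124 0 0; 1 130 0 0; 1 133 0 0; 1 133 0 0;1 133 0 0' && python3 -m inch '0 1 0 0; 0 2 0 0; 0 3 0 0; 0 3 0 0'
```

```text
clock: 25.65
tool_pos: [0.4765, 0.2273, 0.0464]
eef_rot: [0.5, 0.5, -0.499, -0.5]
contact_force: [-0.1, 0.1, -0.5]
opening: 0.337
clock: 26.05
tool_pos: [0.476, 0.227, 0.0427]
eef_rot: [0.5, 0.5, -0.5, -0.5]
contact_force: [0.1, -0.5, -0.8]
opening: 0.334
```

```bash
python3 -m inch '0 1 0 0; 0 1 0 0; 0 1 0 0'; python3 -m inch '0 1 0 0; 0 1 0 0; 0 1 0 0'
```

```text
clock: 26.35
tool_pos: [0.4761, 0.227, 0.042]
eef_rot: [0.5, 0.5, -0.5, -0.5]
contact_force: [-0.2, -1.2, 4.4]
opening: 0.337
clock: 26.65
tool_pos: [0.4761, 0.2271, 0.042]
eef_rot: [0.5, 0.5, -0.5, -0.5]
contact_force: [-0.6, -1.0, 13.1]
opening: 0.335
```

```bash
python3 -m inch '0 0 0 0; 0 0 0 0; 0 0 0 0;0 0 0 0' 0.0 30; python3 -m inch '0 -8 0 0; 0 -25 0 0; 0 -50 0 0; 0 -80 0 0; 0 -110 0 0; 0 -134 0 0; 0 -147 0 0; 0 -150 0 0' ; python3 -m inch '-14 0 -5 0; -42 0 -14 0; -80 0 -26 0; -120 0 -39 0; -160 0 -52 0; -200 0 -65 0; -240 0 -78 0; -276 0 -90 0; -304 0 -99 0; -314 0 -102 0' 0.3; python3 -m inch '0 0 0 0; 0 0 0 0'
python3 - <<'E'
from h import *
W=snap('wrist','w9'); S=snap('scene','c9');print(r.get_state()['tool_pos'])
E
```

```text
clock: 27.05
tool_pos: [0.476, 0.227, 0.0405]
eef_rot: [-0.5, -0.5, 0.5, 0.5]
contact_force: [0.0, -0.7, 0.0]
opening: 0.499
clock: 27.85
tool_pos: [0.4766, 0.2273, 0.1922]
eef_rot: [0.5, 0.501, -0.499, -0.5]
contact_force: [0.1, -0.3, -0.7]
opening: 0.501
clock: 28.85
tool_pos: [0.5772, -0.0927, 0.1885]
eef_rot: [-0.502, -0.497, 0.5, 0.502]
contact_force: [-0.5, -0.0, -0.0]
opening: 0.653
clock: 29.05
tool_pos: [0.5773, -0.0852, 0.1902]
eef_rot: [0.499, 0.501, -0.5, -0.5]
contact_force: [0.3, 0.1, 0.0]
opening: 0.649
[ 0.57754578 -0.08450644  0.19074096]
```

View pics/w9.png

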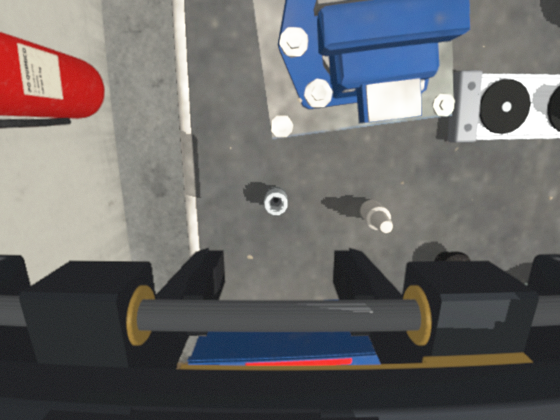

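View pics/c9.png

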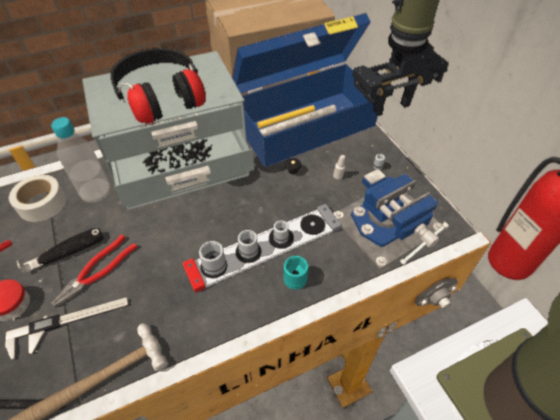

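Run:
```python
from h import *
W=snap('wrist'); print(onz(W,(202,276),.036),'rivet',onz(W,(226,387),.066), r.get_state()['tool_pos'])
for z in(.09,.1,.11):print(onz(W,(120,395),z),onz(W,(48,468),z))
```

```text
[ 0.57724672 -0.08762791  0.036     ] rivet [0.5921953  0.01374165 0.066     ] [ 0.57766079 -0.08468942  0.1908235 ]
[0.5003027  0.00283829 0.09      ] [0.44758275 0.0534586  0.09      ]
[ 0.5006668 -0.0008883  0.1      ] [0.4501672  0.04760008 0.1       ]
[ 0.50103089 -0.0046149   0.11      ] [0.45275165 0.04174155 0.11      ]
```

```bash
python3 -m inch '-1 25 0 0; -2 60 0 0; -2 92 0 0; -2 122 0 0; -2 144 0 0; -2 158 0 0; -2 165 0 0; -2 167 0 0; -2 167 0 0'  && python3 -m inch '0 0 0 0; 0 0 0 0;0 0 0 0;0 0 0 0;0 0 0 0;0 0 0 0;0 0 0 0;0 0 0 0' -1 30 && python3 -m inch '0 -6 0 0; 0 -18 0 0; 0 -36 0 0; 0 -58 0 0; 0 -82 0 0; 0 -108 0 0; 0 -134 0 0; 0 -152 0 0; 0 -160 0 0;0 -160 0 0'
```

```text
clock: 30.1
tool_pos: [0.5786, -0.0887, 0.0244]
eef_rot: [0.5, 0.5, -0.5, -0.5]
contact_force: [-0.2, 0.6, 0.1]
opening: 0.655
clock: 30.9
tool_pos: [0.5782, -0.089, 0.024]
eef_rot: [0.5, 0.5, -0.5, -0.5]
contact_force: [-1.0, 0.9, 3.4]
opening: 0.251
clock: 31.9
tool_pos: [0.5785, -0.089, 0.185]
eef_rot: [0.501, 0.5, -0.499, -0.499]
contact_force: [-0.1, -0.2, -0.5]
opening: 0.249
```

```bash
python3 -m inch '8 0 3 8; 28 0 12 16; 54 0 23 24; 84 0 35 32; 114 0 48 40; 144 0 60 48; 174 0 73 56; 200 0 84 64; 224 0 94 72; 237 0 99 80' && python3 -m inch '0 0 0 8; 0 0 0 10; 0 0 0 10; 0 0 0 10'; python3 -c "
from h import *
W=snap('wrist','w10');snap('scene','c10')
print(r.get_state()['tool_pos'])"
```

```text
clock: 32.9
tool_pos: [0.4771, 0.1503, 0.1829]
eef_rot: [-0.704, -0.06, 0.062, 0.705]
contact_force: [0.2, 0.5, -0.6]
opening: 0.251
clock: 33.3
tool_pos: [0.4789, 0.1474, 0.1834]
eef_rot: [0.707, 0.0, -0.001, -0.707]
contact_force: [0.1, -0.5, -0.0]
opening: 0.247
[0.47906971 0.14742872 0.1835361 ]
```

View pics/w10.png

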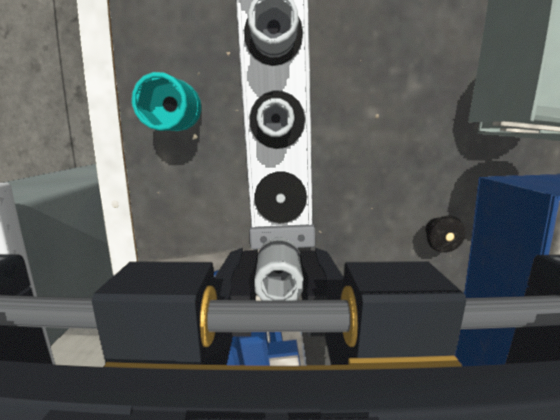

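View pics/c10.png

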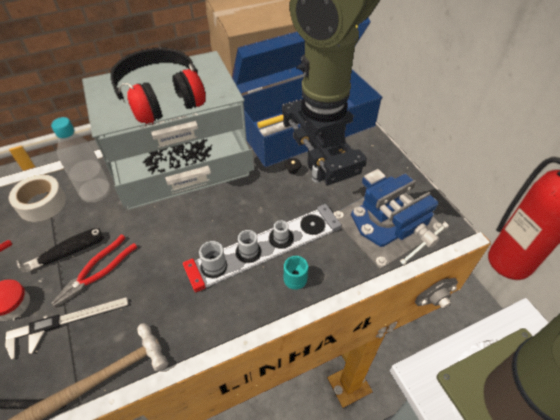

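Run:
```python
from h import *
W=snap('wrist'); print('pad4',onz(W,(198.5,280),.013),'med rim',onz(W,(117,276),.055))
```

```text
pad4 [0.48077439 0.14690392 0.013     ] med rim [0.4770725  0.22620495 0.055     ]
```

```bash
python3 -m inch '0 12 0 0; 0 36 0 0; 0 64 0 0; 0 92 0 0; 0 115 0 0; 0 130 0 0; 0 138 0 0; 1 142 0 0; 1 142 0 0;1 142 0 0' && python3 -m inch '0 1 0 0; 0 2 0 0; 0 3 0 0; 0 3 0 0'
```

```text
clock: 34.45
tool_pos: [0.4806, 0.1481, 0.0424]
eef_rot: [-0.707, -0.0, -0.0, 0.707]
contact_force: [-0.5, 1.1, -1.2]
opening: 0.247
clock: 34.85
tool_pos: [0.48, 0.148, 0.0388]
eef_rot: [-0.707, -0.0, -0.0, 0.707]
contact_force: [-0.2, 0.6, -1.1]
opening: 0.25
```

```bash
python3 -m inch '0 1 0 0; 0 1 0 0; 0 1 0 0'; python3 -m inch '0 1 0 0; 0 1 0 0; 0 1 0 0'
```

```text
clock: 35.15
tool_pos: [0.48, 0.148, 0.0377]
eef_rot: [-0.707, -0.0, 0.0, 0.707]
contact_force: [0.3, 0.2, -1.3]
opening: 0.253
clock: 35.45
tool_pos: [0.4801, 0.148, 0.0369]
eef_rot: [-0.707, -0.0, -0.0, 0.707]
contact_force: [0.4, -1.5, 3.3]
opening: 0.248
```

Contact at the expected height. I'll release, lift and retreat, then check.

```bash
python3 -m inch '0 0 0 0; 0 0 0 0; 0 0 0 0;0 0 0 0' 0.0 30; python3 -m inch '0 -8 0 0; 0 -25 0 0; 0 -50 0 0; 0 -80 0 0; 0 -110 0 0; 0 -134 0 0; 0 -155 0 0; 0 -170 0 0; 0 -180 0 0; 0 -180 0 0';python3 -m inch '10 0 0 0; 30 0 0 0; 60 0 0 0; 90 0 10 0; 120 0 20 0; 140 0 30 0; 150 0 30 0; 150 0 30 0;150 0 30 0'
python3 - <<'E'
from h import *
np.set_printoptions(precision=4,suppress=True)
P=[('giant',(.4685,.380),.024,.054),('large',(.472,.303),.020,.048),('med',(.4755,.226),.016,.042),('small',(.479,.148),.012,.036)]
a=np.linspace(0,2*np.pi,40)
for n in('scene','side','wrist'):
    d=snap(n); im=cv2.resize(d['frame'],None,fx=1.4,fy=1.4,interpolation=cv2.INTER_CUBIC)[:,:,::-1].copy()
    for k,(x,y),rr,h in P:
        for rad,z,c in((.028,.013,(0,255,255)),(rr,.013+h,(0,0,255))):
            q=proj(d,np.c_[x+rad*np.cos(a),y+rad*np.sin(a),np.full(40,z)])*1.4
            cv2.polylines(im,[q.astype(int)],True,c,1)
    cv2.imwrite(f'pics/f_{n}.png',im)
    for k in('socket_small','socket_medium','socket_large','socket_giant'):
        for o in r.tip_of(n,k)[:2]: print(n,k,round(o['p'],2),onz(d,o['centre'],.013))
s=r.get_state();print(s['tool_pos'],s['contact_force'])
E
```

```text
clock: 35.85
tool_pos: [0.48, 0.148, 0.0366]
eef_rot: [0.707, -0.0, -0.0, -0.707]
contact_force: [-0.3, 0.1, -0.1]
opening: 0.501
clock: 36.85
tool_pos: [0.4806, 0.1482, 0.218]
eef_rot: [-0.707, -0.001, -0.001, 0.707]
contact_force: [0.1, -0.7, 0.8]
opening: 0.502
clock: 37.75
tool_pos: [0.6295, 0.1775, 0.2154]
eef_rot: [0.707, -0.001, -0.001, -0.707]
contact_force: [0.7, -0.1, 0.6]
opening: 0.503
scene socket_small 0.47 [0.4744 0.1437 0.013 ]
scene socket_medium 0.85 [0.4833 0.2319 0.013 ]
scene socket_large 0.65 [0.4771 0.3016 0.013 ]
scene socket_large 0.31 [0.4623 0.4279 0.013 ]
scene socket_giant 0.85 [0.3693 0.254  0.013 ]
scene socket_giant 0.81 [0.4774 0.377  0.013 ]
side socket_small 0.67 [0.4873 0.1599 0.013 ]
side socket_medium 0.6 [0.4718 0.2257 0.013 ]
side socket_medium 0.32 [0.58   0.0095 0.013 ]
side socket_large 0.88 [0.4741 0.2934 0.013 ]
side socket_giant 0.75 [0.4708 0.3859 0.013 ]
side socket_giant 0.58 [0.3745 0.2341 0.013 ]
wrist socket_small 0.85 [0.4807 0.1436 0.013 ]
wrist socket_medium 0.63 [0.4753 0.2264 0.013 ]
wrist socket_large 0.65 [0.4716 0.2991 0.013 ]
wrist socket_giant 0.88 [0.3819 0.2416 0.013 ]
wrist socket_giant 0.23 [0.4722 0.2988 0.013 ]
[0.63   0.178  0.2168] [ 0.6441  0.2181 -0.459 ]
```

View pics/f_scene.png

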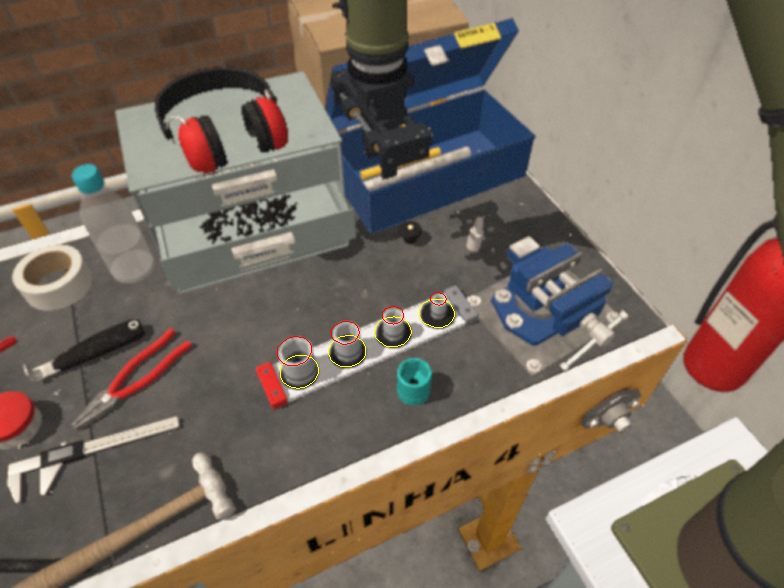

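View pics/f_side.png

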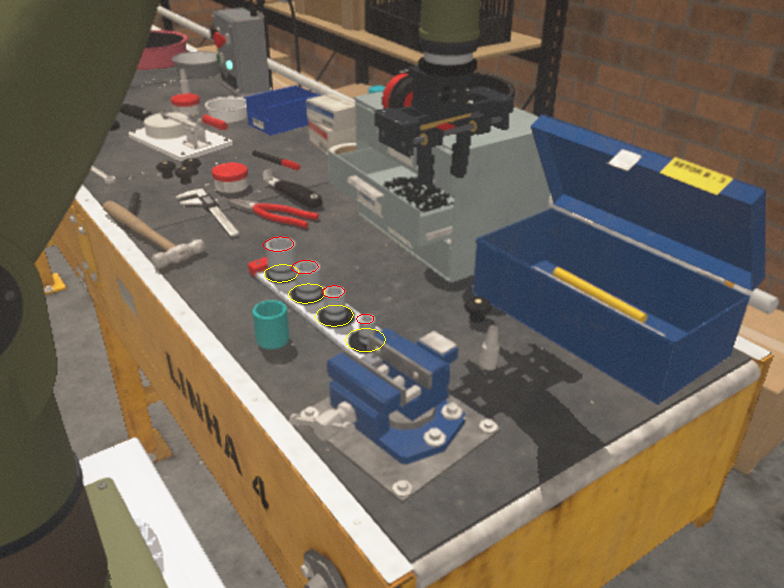

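Run:
```python
import cv2
a=cv2.imread('pics/f_scene.png')[270:420,240:490];b=cv2.imread('pics/f_side.png')[220:370,220:470]
cv2.imwrite('pics/f_z.png',cv2.resize(cv2.hconcat([a,b]),(800,240),interpolation=cv2.INTER_AREA) if 0 else cv2.vconcat([cv2.resize(a,(500,300)),cv2.resize(b,(500,300))]))
```

```text
(no output)
```

View pics/f_z.png

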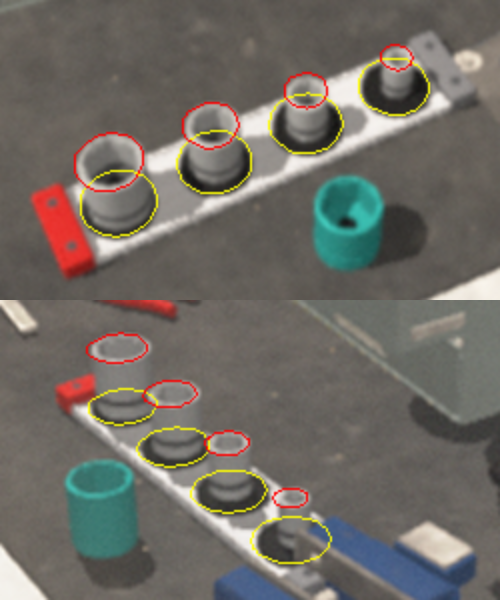

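View pics/f_wrist.png

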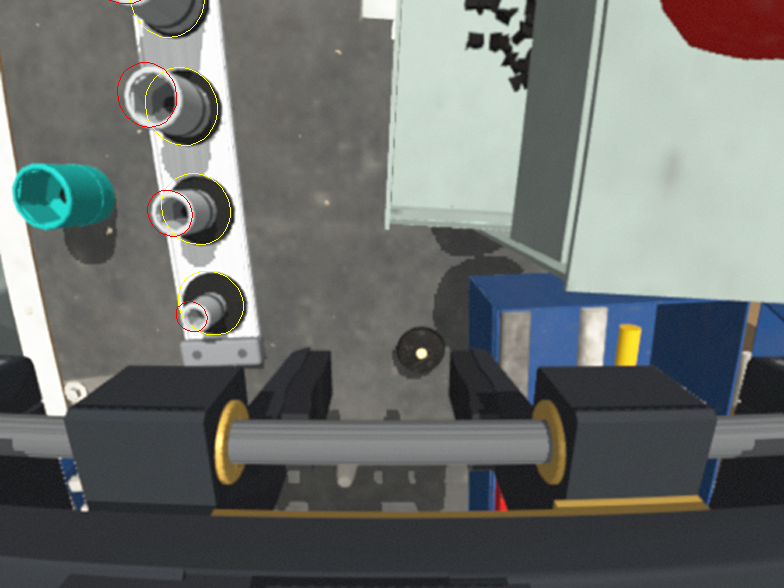

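All three views show the sockets upright. The predicted rims and pads fit to within about 3 mm, and the rivet set still stands at the same place.

```bash
python3 -c "
from plant import r
print(r.finish_job())"
```

```text
the job is handed in; nothing more can be done
None
```

All four sockets are on the strip, upright with the open end up: giant beside the red cap, then large, medium and small at the far end. The job was handed in after about 38 s of the 112 s allowed; no verdict is reported.

**Checks that agreed:**
- The scene, side and wrist pictures show all four sockets upright. The rims and pads fit the expected outlines to about 3 mm in the scene and side pictures.
- The gripper is open and clear, and the contact force is at noise level. The rivet set still stands where it was, and I moved neither the knob nor the turquoise look-alike.

**Checks that were less clean:**
- The network's base-point estimates from the scene and side cameras were up to about 15 mm off the socket positions. They also disagreed with each other by up to 21 mm, and they had a similar scatter before anything moved. I relied on the rim fits and the gripper position at release instead.
- The large socket's readings fit only partly, because the arm read about 5 N sideways during that grasp, possibly the gripper brushing the toolbox. That is well under the 40 N limit and did not move the socket off its pad.

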